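# Hold a lens tube pressed in the sprung V-cradle

### The arm

A 6-joint arm with a two-finger parallel gripper is mounted at the origin on the work surface. World frame = base frame: x ahead of the robot, y to its left, z up, the work surface at z = 0. Lengths are in m, angles in degrees, forces in N, time in s.
With the tool pointing down it reaches from about 0.35 to 0.875 m from the base axis. Payload 4.2 kg.
Tool frame: the origin (TCP) lies on the centre line of the jaws, within the pads' length; the fingertips stand 19 mm ahead of it and the grasp point (between the pads) is the TCP; x points along the fingers, y is the direction in which the jaws open and shut, and the axes are right-handed (so a half turn about x gives the same grasp; the last joint's range is limited). The gripper opens to 87 mm and grips with 3 to 60 N. Pads are 19 mm wide; open, the fingers measure 117 mm over their backs; the gripper's body (75 mm by 190 mm) begins 51 mm behind the grasp point.
Start: joints at [-62.246, 22.042, 0.453, 0, -68.411, -14.817], TCP at [0.14, -0.609, 0.242] pointing down, gripper open.
Joint ranges: [-179.83, 179.83], [-69.29, 118.12], [-61.27, 80.66], [-181.25, 117.63], [-171.15, -9.14], [-177.46, 177.46]. Speed limits (degrees/s): [159.86, 159.86, 180, 180, 180, 180].

### API

Orientations are given as a 3x3 rotation matrix whose columns are the frame's x, y, z axes.
In Python, from station import r, viewer, job, spotter gives the robot as it stands.
- The arm moves only by the tool play_rows, never from a script. Its argument "commands" is a list of rows, each an object of numbers: "fingers": the gripper command: -1 is fully open, 1 is shut, values between are in proportion; "tx", "ty", "tz": the shift along the tool's x, y, z normalised to -1 to 1, where 1 is 750 mm; "ax", "ay", "az": the turn, a rotation vector about the tool's x, y, z normalised to -1 to 1, where 1 is pi rad. In form: [{"fingers": .., "tx": .., "ty": .., "tz": .., "ax": .., "ay": .., "az": ..}, ...]. A call has 1 to 5 rows; each row is the pose to reach, as a shift and turn from the pose commanded when the call began, along the tool's axes at that moment, turning the shorter way round; what a row does not reach only later rows make up. A row lasts 1/12 s, in which the tool goes at most 41.7 mm and 7.16 degrees, less where a joint would pass 70% of its speed; a pose out of reach is approached as far as the arm can. A call with a number of a shift or a turn outside -1 to 1 is refused whole. A call with a gripper value outside its range is refused whole. The fingers move at their own pace and stop on an object; the grip force is fixed at half the most. Time passes only in rows, so rows that repeat a pose let the fingers close. It gives the time, the measured TCP pose, the force and the opening at its end, in the units of the state.
- r.sense(): the state, without advancing time (a new reading comes with each control period).
- viewer.capture(name): name is "scene" or "side" or "wrist"; returns a dict with "image" (384x512x3 uint8, red, green, blue), "fx", "fy", "cx", "cy" (pixels), "R" (3x3) and "t" (3): a world point X has camera coordinates R X + t; the wrist camera has in their place "mount" (4x4, takes a point from camera to tool coordinates, whose origin is the TCP and whose axes are the tool frame's). Camera axes: x right, y down, z forward; pixel columns grow to the right and rows downward; lengths in m; the calibration is good to about 2 mm. A picture is of the moment at which its call begins: read the wrist's pose just before it. There is no depth.
- job.finish_job(): hands the job in, once; it reports no verdict.
Trained networks look in a picture, given as the dict that the camera call returned (one of the last four; its "shot" number tells which), for a name from the list of things; names that differ only in an ending like _2 or _b are one class to them, and where a whole thing is asked for, a point or a joint stands for the part that bears it (a point fixed in the world has none). Each returns a list of dicts, best first, with "score" (0 to 1); they miss things now and then, are a little off and sometimes report something else, mostly with a low value. They report only what shows in the picture. A call takes as long as a camera call. They do not tell look-alikes from the thing itself.
- spotter.find_in(name, picture): "uv" ([column, row] in pixels, amid what is visible of it).
- spotter.silhouettes(name, picture): "region" (384x512 bool, what is visible of it) and "uv" ([column, row] in pixels, amid what is visible of it).
The state is a dict: "time_s": time; "joints": joint angles; "joint_velocities": joint speeds; "effort": joint torques, N m; "tcp_pos": TCP position; "ee_rot": TCP orientation; "wrist_force": force on the tool from outside, world axes, zero at the start; "moment": the same for the moment, N m; "gripper_width": opening from 0.0 (shut) to 1.0 (fully open).
Only numpy, scipy, OpenCV 4.12 (cv2) and the standard library are available. Lean on these libraries where they do the work, as an engineer would, in place of code of your own. Each camera call takes 0.05 s, during which the arm holds its last target. There are 200 camera calls.

### The job

Swing the magnifier arm by its red knob about a quarter turn clear of the V-cradle, then take the black lens tube with brass bands from its blue rest and lay it in the V of the cradle, centred along its length. Gently press it down until it bears on both faces and the sprung cradle has sunk about half its 12 mm travel, and finish while still holding it pressed like that. Leave the white tube and everything else on the bench where they are.

Things in the scene. Friction and masses are not known exactly. Their poses are not given: they have to be found in the camera images.
- tube: Black lens tube to seat: cylinder 30 mm diameter, 120 mm long, brass bands at both ends and middle, 0.11 to 0.23 kg. Origin at its centre, own x along its axis; ends alike. Starts lying level in one of two blue rests, axis 32 mm above the bench, carried 30 to 46 mm either side of its middle; between, fingers have free room on both sides (below it a strip 22 mm wide, 5 mm tall).
- tube_white: White tube with blue bands, same size, lying in the other blue rest. Not to be moved. Origin at its centre, own x along its axis. Other bystanders, all to be left alone: three bottles and jars (up to 190 mm tall) and a cardboard box along the far edge, 0.75 m or more from the base; a shallow glass dish (18 mm tall) close in front of the robot.
- cradle_seat (a point): Centre of the tube when seated in the aluminium V-cradle; sinks with it. Own y along the groove, x across, z up; 67 mm above the bench when up. The 90 degree V is on two yokes 30 to 46 mm either side along y, reaching 23 mm out and up to 2 mm below the tube's axis. Between the yokes fingers have free room beside the tube; beneath runs a bar 22 mm wide, its top 33 mm below this point.
- cradle (a joint): How far the V-cradle has sunk, in m: 0 up, 0.012 at its bottom stop. A spring carries it: it starts to sink at about 9.5 N of total load on the V and each further mm takes 1.5 N, so half way is about 18 N. The tube's weight alone does not sink it. The cradle also floats 4 mm sideways across the groove on soft springs (0.4 N per mm), so it centres itself under the tube; it does not tilt or float along the groove.
- mag_arm (a joint): Swing of the white magnifier arm, rad: 0 to 0.35 at the start, with its round lens over the cradle; grows clockwise seen from above, to a stop at 1.8. It stays where it is left; about 1 N at the knob moves it. A quarter turn is 1.57.
- mag_arm_knob (a point): Centre of the top of the red upright knob on the magnifier's outer rim: 18 mm diameter, 50 mm tall (rim top 177 mm, knob top 227 mm above the bench), 208 mm from the hinge axis. The white round head (90 mm diameter, 14 mm thick, underside 165 mm above the bench) is centred 52 mm nearer the hinge.
- mag_arm_hinge (a point): Point on the upright hinge axis of the magnifier arm, on the steel post (16 mm diameter, 195 mm tall), 156 mm from the middle of the cradle seen from above.
- handset: Bystander, leave where it is: flat black phone, 75 x 155 x 9 mm. Origin at the centre of its underside.
There are look-alikes about, which are no part of the job. There is more than one size of the tube; the one meant has the size given above.

How it is judged (in metres and radians):
On the way:
1. the magnifier arm has been swung clear of the cradle (more than 1.2 rad) (value of joint mag_arm above 1.2 rad), for 0.2 s.
At the end, for the whole second after the job is handed in: Magnifier arm beyond 1.2 rad; black tube still, in the V within 3 mm across and in height, 12 mm along, 0.06 rad parallel; held by fingers (over 2 N), over 2 N on each side of the V; cradle sunk 4 to 10 mm (value of joint mag_arm above 1.2 rad and x of tube in the frame of cradle_seat between -0.003 and 0.003 m and z of tube in the frame of cradle_seat between -0.003 and 0.003 m and y of tube in the frame of cradle_seat between -0.012 and 0.012 m and angle between the x axis of tube and the y axis of cradle_seat, either way round below 0.06 rad and value of joint cradle between 0.004 and 0.01 m and (contact force between tube and cradle_c3 above 2 N or contact force between tube and cradle_c4 above 2 N) and (contact force between tube and cradle_c5 above 2 N or contact force between tube and cradle_c6 above 2 N) and contact force between tube and the fingers above 2 N and linear speed of tube below 0.01 m/s); the arm keeps its last pose, push and grip.
It fails at once if the black tube is slammed into the cradle (over 60 N on a face of a yoke) (contact force between tube and cradle_c3 above 60 N or contact force between tube and cradle_c4 above 60 N or contact force between tube and cradle_c5 above 60 N or contact force between tube and cradle_c6 above 60 N).
It fails at once if the white tube is moved more than 20 mm (distance of tube_white from where it was at the start of the episode above 0.02 m).
It fails at once if another thing on the bench is moved more than 30 mm (distance of any of ethanol, wash_bottle, jar, dish, slide_box, handset from where it was at the start of the episode above 0.03 m).
It also fails if it takes over 61 s, if anything falls off the work surface, if the arm or the gripper's body presses on something with over 40 N, if the wrist force passes 120 N, or if a joint passes its speed limit or range.

## Working session

There is one attempt and no reset: what is moved stays moved. The work goes in short steps, Python scripts to look and compute and a tool call to move; the robot and the scene stay as the last step left them, time stands still between calls to the robot, and variables do not carry over. Pictures are saved under pics/ and viewed, about 8 in all and at most 12, crops included, and the job is handed in when it is done.

Besides the shell and the picture viewer there is one more tool, called after ">>>" as name([rows], argument=value, ...), one row to a line, values as JSON. play_rows: Moves the arm, as the interface text tells. Its arguments: {"type":"object","properties":{"commands":{"type":"array"}},"required":["commands"]}

```bash
mkdir -p pics; cat > h.py <<'E'
import numpy as np, cv2
from station import r, viewer, job, spotter
def ray(p,uv,st=None):
    d=np.array([(uv[0]-p['cx'])/p['fx'],(uv[1]-p['cy'])/p['fy'],1.])
    if 'R' in p:
        R=np.array(p['R']);t=np.array(p['t']); return -R.T@t, R.T@d
    M=np.array(p['mount']);E=np.array(st['ee_rot']);T=np.array(st['tcp_pos'])
    return E@M[:3,3]+T, E@(M[:3,:3]@d)
def atz(p,uv,z,st=None):
    o,d=ray(p,uv,st); return o+d*(z-o[2])/d[2]
def proj(p,X,st=None):
    if 'R' in p: c=np.array(p['R'])@X+np.array(p['t'])
    else:
        M=np.array(p['mount']);c=np.linalg.inv(M)@np.append(np.array(st['ee_rot']).T@(np.array(X)-st['tcp_pos']),1);c=c[:3]
    return np.array([p['fx']*c[0]/c[2]+p['cx'],p['fy']*c[1]/c[2]+p['cy']])
def save(p,n,crop=None,s=1):
    im=p['image'][:,:,::-1]
    if crop: a,b,c,d=crop; im=im[b:d,a:c]
    cv2.imwrite('pics/'+n,cv2.resize(im,None,fx=s,fy=s,interpolation=cv2.INTER_CUBIC))
E
python3 - <<'E'
from h import *
s=r.sense();print(s['tcp_pos'],np.round(s['ee_rot'],3),s['wrist_force'],s['gripper_width'])
for n in('scene','side'):
    p=viewer.capture(n);save(p,n+'.png',s=1.5)
    print(n,ray(p,(256,192)))
    for k in('tube','tube_white','cradle','mag_arm_knob','handset','mag_arm_hinge'):
        try: print(k,[(np.round(q['uv']),round(q['score'],2)) for q in spotter.find_in(k,p)][:4])
        except Exception as e: print(k,e)
E
```

```text
[ 0.13981293 -0.6085961   0.24044063] [[-0.001 -0.224  0.975]
 [ 0.002  0.975  0.224]
 [-1.     0.002 -0.   ]] [ 0.68177566 -0.68843707 -0.41031429] 0.9983724279162416
scene (array([ 1.2152168 , -0.06899239,  1.17183953]), array([-0.54027984,  0.05468947, -0.83979014]))
tube [(array([144., 226.]), 0.94), (array([148., 183.]), 0.81), (array([126., 287.]), 0.65)]
tube_white [(array([191., 200.]), 0.55)]
cradle [(array([267., 214.]), 0.8)]
mag_arm_knob [(array([271., 183.]), 0.71)]
handset [(array([371., 178.]), 0.74)]
mag_arm_hinge [(array([274., 182.]), 0.55)]
side (array([0.05573369, 0.77963252, 0.90439502]), array([ 0.41013658, -0.6329217 , -0.65685138]))
tube [(array([274., 140.]), 0.97), (array([349., 172.]), 0.72), (array([306., 155.]), 0.61)]
tube_white [(array([302., 179.]), 0.82)]
cradle [(array([248., 209.]), 0.66)]
mag_arm_knob [(array([249., 182.]), 0.94)]
handset [(array([200., 316.]), 0.97)]
mag_arm_hinge [(array([251., 182.]), 0.61)]
```

View pics/scene.png

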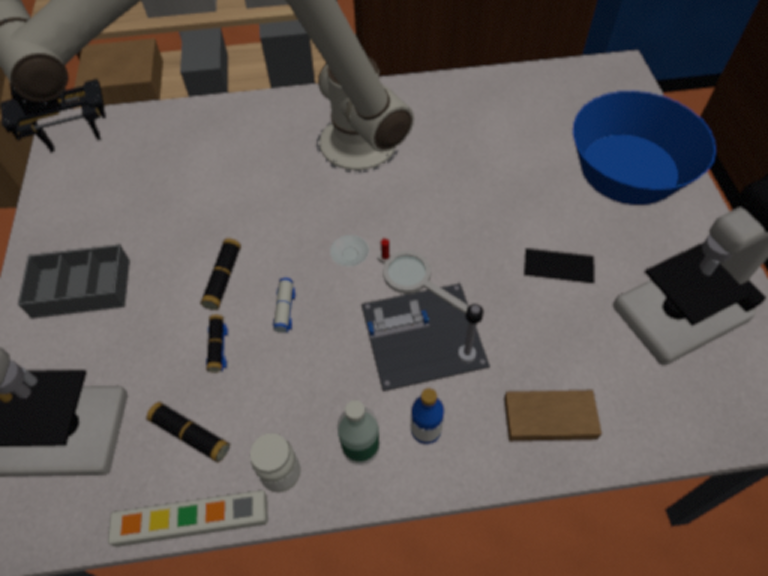

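View pics/side.png

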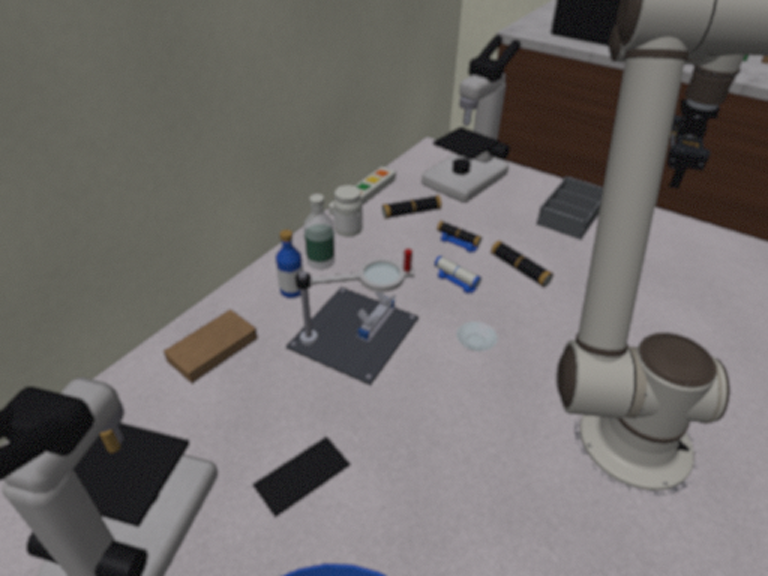

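The scene picture shows three black tubes with brass bands. They sit at scene px (147,182), (144,228) and (125,287). Only the one at (144,228) lies in a blue rest and is short, and the other two are longer and lie on the bench. The white tube is at (190,203), the cradle at (267,212), the red knob at (257,165) and the hinge post at about (312,235). I'll triangulate these and enlarge the target.

```bash
cat >> h.py <<'E'
def red(p):
    h=cv2.cvtColor(p['image'],cv2.COLOR_RGB2HSV);m=(((h[:,:,0]<8)|(h[:,:,0]>172))&(h[:,:,1]>150)&(h[:,:,2]>60)).astype(np.uint8)
    return m
def tri(p,u,q,v):
    a,d=ray(p,u);b,e=ray(q,v);d/=np.linalg.norm(d);e/=np.linalg.norm(e)
    s=np.linalg.lstsq(np.c_[d,-e],b-a,rcond=None)[0];x,y=a+d*s[0],b+e*s[1]
    return (x+y)/2,np.linalg.norm(x-y)
E
python3 - <<'E'
from h import *
p=viewer.capture('scene');q=viewer.capture('side')
cs=[]
for n,c in(('sc',p),('si',q)):
    m=red(c);k,l,st,ce=cv2.connectedComponentsWithStats(m)
    for i in range(1,k):
        if st[i,4]>15: print(n,st[i],np.round(ce[i],1))
print('hinge top',tri(p,(474/1.5,313/1.5),q,(303/1.5,281/1.5)))
for z in (0,.02):print('base',atz(p,(467/1.5,354/1.5),z),atz(q,(309/1.5,338/1.5),z))
for k in ('tube','tube_white','cradle','handset'):
  for n,c in(('sc',p),('si',q)):
    for g in spotter.silhouettes(k,c)[:3]:
        ys,xs=np.nonzero(g['region'])
        if len(xs)<20: continue
        z={'tube':.032,'tube_white':.032,'cradle':.06,'handset':.005}[k]
        P=np.array([atz(c,(x,y),z)[:2] for x,y in zip(xs,ys)])
        (cx,cy),(w,h),a=cv2.minAreaRect(P.astype(np.float32)*1000)
        ev=np.linalg.eigh(np.cov(P.T))[1][:,1]
        print(k,n,np.round(g['uv']),round(g['score'],2),np.round([cx,cy,w,h]),np.round(P.mean(0),3),'ang',round(np.degrees(np.arctan2(ev[1],ev[0])),1))
a=p['image'][170:270,90:310,::-1];b=q['image'][110:240,200:380,::-1]
a=cv2.resize(a,(792,360),interpolation=3);b=cv2.resize(b[10:70],(792,240),interpolation=3)
cv2.imwrite('pics/c1.png',np.vstack([a,b])[:600])
E
```

```text
sc [254 160   5  12  35] [256.8 164.4]
si [270 167   4  13  32] [271.4 173.3]
hinge top (array([0.65260323, 0.15129574, 0.17549206]), np.float64(0.0001990783060181416))
base [0.64774069 0.15508713 0.        ] [6.61854721e-01 1.39739218e-01 1.11022302e-16]
base [0.65742591 0.15126273 0.02      ] [0.64845082 0.15388997 0.02      ]
tube sc [146. 186.] 0.74 [ 387. -344.   47.  191.] [ 0.391 -0.345] ang 164.2
tube sc [143. 226.] 0.73 [ 559. -356.   30.  134.] [ 0.563 -0.356] ang 178.4
tube sc [125. 289.] 0.68 [ 742. -406.  185.   44.] [ 0.744 -0.404] ang 51.8
tube si [272. 136.] 0.77 [ 733. -397.  187.   78.] [ 0.733 -0.395] ang 55.6
tube si [350. 175.] 0.76 [ 381. -336.   66.  196.] [ 0.376 -0.333] ang 160.0
tube si [305. 158.] 0.49 [ 569. -357.   45.  121.] [ 0.569 -0.357] ang 175.8
tube_white sc [188. 203.] 0.55 [ 489. -213.   32.  134.] [ 0.49  -0.213] ang 172.2
tube_white sc [273. 183.] 0.54 [477. 100. 285. 111.] [0.463 0.077] ang -138.9
tube_white sc [371. 178.] 0.17 [478. 393. 152.  75.] [0.479 0.393] ang 72.2
tube_white si [304. 180.] 0.78 [ 494. -215.   45.  136.] [ 0.491 -0.215] ang 170.5
cradle sc [267. 214.] 0.65 [568.  19.  54. 100.] [0.575 0.02 ] ang 97.1
cradle si [246. 208.] 0.83 [563.  39.  46. 109.] [0.556 0.041] ang 95.0
handset sc [373. 177.] 0.81 [460. 402. 152.  76.] [0.46  0.402] ang 72.9
handset si [202. 314.] 0.78 [463. 401. 159.  80.] [0.463 0.405] ang 74.7
handset si [250. 184.] 0.31 [681. -87. 311. 129.] [ 0.679 -0.106] ang 47.4
```

View pics/c1.png

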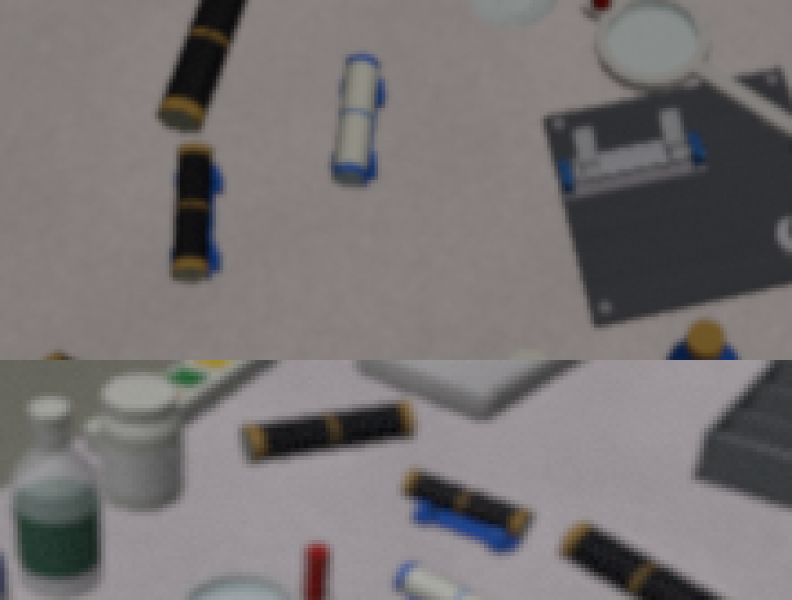

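The crop confirms it: the target is the short black tube in the blue rest at scene px (144,228), and the long ones lie flat on the bench. Next I'll compute the knob position and the swing geometry.

```bash
cat >> h.py <<'E'
from scipy.spatial.transform import Rotation as Ro
def E_of(yaw): # yaw deg of tool y in world
    a=np.radians(yaw);y=np.array([np.cos(a),np.sin(a),0]);x=np.array([0,0,-1.]);return np.c_[x,y,np.cross(x,y)]
def rows(P0,E0,wps):
    """relative rows for waypoints (pos,yaw) from commanded pose P0,E0"""
    for P,yw in wps:
        d=E0.T@(np.array(P)-P0)/.75; a=Ro.from_matrix(E0.T@E_of(yw)).as_rotvec()/np.pi
        print('t',np.round(d,4),'a',np.round(a,4))
E
python3 - <<'E'
from h import *
p=viewer.capture('scene');q=viewer.capture('side')
k,e=tri(p,(256.8,164.4),q,(271.4,173.3));print('knob mid',k,e)
H=np.array([.6525,.1515]);v=k[:2]-H;print(np.linalg.norm(v),np.degrees(np.arctan2(v[1],v[0])))
c=np.array([.566,.03])-H;print('zero dir',np.degrees(np.arctan2(c[1],c[0])),np.linalg.norm(c))
for uv,z in(((267,212),.06),):print(atz(p,uv,z))
E
```

```text
knob mid [0.50146414 0.00927719 0.20557944] 0.0013055318541763947
0.20745881516974143 -136.7213415612875
zero dir -125.44836254161815 0.14914590172042946
[0.57690921 0.02682725 0.06      ]
```

>>> play_rows([
  {"fingers":-1,"tx":-0.08,"ty":0.174,"tz":0.163,"ax":0,"ay":0,"az":0},
  {"fingers":-1,"tx":-0.08,"ty":0.174,"tz":0.163,"ax":0,"ay":0,"az":0},
  {"fingers":-1,"tx":-0.08,"ty":0.174,"tz":0.163,"ax":0,"ay":0,"az":0},
  {"fingers":-1,"tx":-0.08,"ty":0.174,"tz":0.163,"ax":0,"ay":0,"az":0},
  {"fingers":-1,"tx":-0.08,"ty":0.174,"tz":0.163,"ax":0,"ay":0,"az":0},
])

```text
time_s: 1.72
tcp_pos: [0.2311, -0.4523, 0.3036]
ee_rot: [[0.002, -0.226, 0.974], [-0.002, 0.974, 0.226], [-1.0, -0.002, 0.002]]
wrist_force: [-0.1, 0.1, -0.1]
gripper_width: 1.002
```

>>> play_rows([
  {"fingers":-1,"tx":0,"ty":0.174,"tz":0.163,"ax":0,"ay":0,"az":0},
  {"fingers":-1,"tx":0,"ty":0.174,"tz":0.163,"ax":0,"ay":0,"az":0},
  {"fingers":-1,"tx":0,"ty":0.174,"tz":0.163,"ax":0,"ay":0,"az":0},
  {"fingers":-1,"tx":0,"ty":0.174,"tz":0.163,"ax":0,"ay":0,"az":0},
  {"fingers":-1,"tx":0,"ty":0.174,"tz":0.163,"ax":0,"ay":0,"az":0},
])

```text
time_s: 2.13
tcp_pos: [0.3213, -0.2966, 0.3021]
ee_rot: [[0.002, -0.228, 0.974], [0.0, 0.974, 0.228], [-1.0, -0.0, 0.002]]
wrist_force: [-0.4, -0.1, -0.0]
gripper_width: 0.998
```

>>> play_rows([
  {"fingers":-1,"tx":0,"ty":0.174,"tz":0.163,"ax":0,"ay":0,"az":0},
  {"fingers":-1,"tx":0,"ty":0.174,"tz":0.163,"ax":0,"ay":0,"az":0},
  {"fingers":-1,"tx":0,"ty":0.174,"tz":0.163,"ax":0,"ay":0,"az":0},
  {"fingers":-1,"tx":0,"ty":0.174,"tz":0.163,"ax":0,"ay":0,"az":0},
  {"fingers":-1,"tx":0,"ty":0.174,"tz":0.163,"ax":0,"ay":0,"az":0},
])

```text
time_s: 2.55
tcp_pos: [0.4117, -0.1419, 0.3019]
ee_rot: [[0.002, -0.228, 0.974], [0.001, 0.974, 0.228], [-1.0, 0.0, 0.002]]
wrist_force: [-0.4, 0.2, 0.6]
gripper_width: 0.999
```

```bash
python3 - <<'E'
from h import *
s=r.sense();print(s['time_s'],s['tcp_pos'],np.round(s['ee_rot'],3),s['joints'])
rows(np.array(s['tcp_pos']),np.array(s['ee_rot']),[((.5015,.0093,.30),133.3)])
E
```

```text
2.55 [ 0.41173277 -0.14193068  0.30192031] [[ 0.002 -0.228  0.974]
 [ 0.001  0.974  0.228]
 [-1.     0.     0.002]] [ 2.48801997e+00  5.43747789e-01 -1.82690409e+01 -2.73024861e-02
 -7.10714740e+01 -7.92878628e+01]
t [0.0029 0.169  0.1625] a [-0.1673  0.0006  0.0002]
```

>>> play_rows([
  {"fingers":-1,"tx":0.003,"ty":0.169,"tz":0.1625,"ax":-0.167,"ay":0,"az":0},
  {"fingers":-1,"tx":0.003,"ty":0.169,"tz":0.1625,"ax":-0.167,"ay":0,"az":0},
  {"fingers":-1,"tx":0.003,"ty":0.169,"tz":0.1625,"ax":-0.167,"ay":0,"az":0},
  {"fingers":-1,"tx":0.003,"ty":0.169,"tz":0.1625,"ax":-0.167,"ay":0,"az":0},
  {"fingers":-1,"tx":0.003,"ty":0.169,"tz":0.1625,"ax":-0.167,"ay":0,"az":0},
])

```text
time_s: 2.97
tcp_pos: [0.5027, 0.0095, 0.2989]
ee_rot: [[0.001, -0.688, 0.725], [0.001, 0.725, 0.688], [-1.0, -0.0, 0.001]]
wrist_force: [0.3, -0.1, -0.8]
gripper_width: 1.0
```

```bash
python3 - <<'E'
from h import *
s=r.sense();p=viewer.capture('wrist');save(p,'w1.png',s=1.5)
print(s['tcp_pos'],np.round(s['ee_rot'],3),s['joints'],p['mount'])
m=red(p);k,l,st,ce=cv2.connectedComponentsWithStats(m)
for i in range(1,k):
    if st[i,4]>30: print(st[i],ce[i],atz(p,ce[i],.227,s),atz(p,ce[i],.205,s))
print(proj(p,[.5015,.0093,.227],s),proj(p,[.5015,.0093,.18],s))
E
```

```text
[0.50270617 0.00954681 0.29889286] [[ 0.001 -0.688  0.725]
 [ 0.001  0.725  0.688]
 [-1.    -0.     0.001]] [ 1.96150676e+01  7.77071494e+00 -1.07435495e+01 -7.29597747e-03
 -7.14068444e+01 -6.61149951e+01] [[-1.46864400e-04 -2.58009210e-01  9.66142446e-01 -1.43248643e-01]
 [ 9.99999919e-01  3.23489259e-04  2.38399211e-04  1.53028186e-05]
 [-3.74045896e-04  9.66142403e-01  2.58009142e-01 -7.09910612e-02]
 [ 0.00000000e+00  0.00000000e+00  0.00000000e+00  1.00000000e+00]]
[242 193  23  23 402] [253.14427861 204.48258706] [0.50177031 0.0056415  0.227     ] [0.50696233 0.01024829 0.205     ]
[257.10717266 207.57208963] [256.98131235 190.64634011]
```

View pics/w1.png

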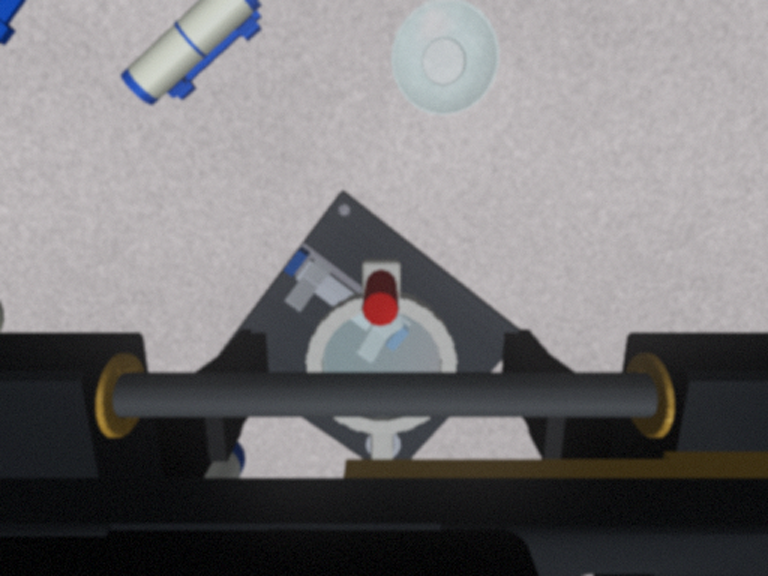

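The knob top shows at wrist px (253,206), within 4 mm of the triangulated position. I'll go down and cage it loosely.

>>> play_rows([
  {"fingers":-1,"tx":0.06,"ty":-0.004,"tz":0,"ax":0,"ay":0,"az":0},
  {"fingers":-1,"tx":0.09,"ty":-0.004,"tz":0,"ax":0,"ay":0,"az":0},
  {"fingers":-1,"tx":0.125,"ty":-0.004,"tz":0,"ax":0,"ay":0,"az":0},
  {"fingers":0.4,"tx":0.125,"ty":-0.004,"tz":0,"ax":0,"ay":0,"az":0},
  {"fingers":0.4,"tx":0.125,"ty":-0.004,"tz":0,"ax":0,"ay":0,"az":0},
])

```text
time_s: 3.43
tcp_pos: [0.5016, 0.0024, 0.2052]
ee_rot: [[-0.002, -0.681, 0.732], [-0.001, 0.732, 0.681], [-1.0, 0.001, -0.003]]
wrist_force: [0.7, 0.3, 1.6]
gripper_width: 0.921
```

>>> play_rows([
  {"fingers":0.4,"tx":0,"ty":0,"tz":0,"ax":0,"ay":0,"az":0},
  {"fingers":0.4,"tx":0,"ty":0,"tz":0,"ax":0,"ay":0,"az":0},
  {"fingers":0.4,"tx":0,"ty":0,"tz":0,"ax":0,"ay":0,"az":0},
])

```text
time_s: 3.68
tcp_pos: [0.5031, 0.0033, 0.2075]
ee_rot: [[0.004, -0.682, 0.731], [0.001, 0.731, 0.682], [-1.0, -0.002, 0.003]]
wrist_force: [0.4, -0.6, 0.1]
gripper_width: 0.703
```

```bash
python3 - <<'E'
from h import *
s=r.sense();P=np.array(s['tcp_pos']);E=np.array(s['ee_rot']);print(P,s['wrist_force'],s['gripper_width'])
H=np.array([.6525,.1515]);v=P[:2]-H;R=np.linalg.norm(v);a=np.degrees(np.arctan2(v[1],v[0]));print(R,a)
R=.2075
A=a
for c in range(5):
    w=[]
    for i in range(1,6 if c<4 else 4):
        b=A-3.6*i;w.append(((*(H+R*np.array([np.cos(np.radians(b)),np.sin(np.radians(b))])),.205),b+270))
    print('call',c);rows(P,E,w);A=b;P=np.array(w[-1][0]);E=E_of(w[-1][1])
print(A,P)
E
```

```text
[0.5031246  0.00326884 0.20747403] [ 0.43886604 -0.61132562  0.07579134] 0.7032800778113382
0.21044117608674212 -135.22029074636424
call 0
t [0.0033 0.0175 0.0039] a [0.01   0.0011 0.0006]
t [0.0033 0.0349 0.005 ] a [0.03   0.0011 0.0005]
t [0.0032 0.0521 0.0072] a [0.05   0.0011 0.0005]
t [0.0032 0.0692 0.0104] a [0.07   0.0011 0.0005]
t [0.0032 0.086  0.0148] a [0.09   0.0011 0.0004]
call 1
t [0.     0.0174 0.0005] a [0.02 0.   0.  ]
t [0.     0.0347 0.0022] a [0.04 0.   0.  ]
t [0.     0.0518 0.0049] a [0.06 0.   0.  ]
t [0.     0.0688 0.0087] a [0.08 0.   0.  ]
t [0.     0.0855 0.0135] a [0.1 0.  0. ]
call 2
t [0.     0.0174 0.0005] a [0.02 0.   0.  ]
t [0.     0.0347 0.0022] a [0.04 0.   0.  ]
t [0.     0.0518 0.0049] a [0.06 0.   0.  ]
t [0.     0.0688 0.0087] a [0.08 0.   0.  ]
t [0.     0.0855 0.0135] a [0.1 0.  0. ]
call 3
t [0.     0.0174 0.0005] a [0.02 0.   0.  ]
t [0.     0.0347 0.0022] a [0.04 0.   0.  ]
t [0.     0.0518 0.0049] a [0.06 0.   0.  ]
t [0.     0.0688 0.0087] a [0.08 0.   0.  ]
t [0.     0.0855 0.0135] a [0.1 0.  0. ]
call 4
t [0.     0.0174 0.0005] a [0.02 0.   0.  ]
t [0.     0.0347 0.0022] a [0.04 0.   0.  ]
t [0.     0.0518 0.0049] a [0.06 0.   0.  ]
-218.02029074636425 [0.48903302 0.27930765 0.205     ]
```

>>> play_rows([
  {"fingers":0.4,"tx":0,"ty":0,"tz":0,"ax":0,"ay":0,"az":0},
  {"fingers":0.4,"tx":0,"ty":0,"tz":0,"ax":0,"ay":0,"az":0},
  {"fingers":0.4,"tx":0,"ty":0,"tz":0,"ax":0,"ay":0,"az":0},
  {"fingers":0.4,"tx":0,"ty":0,"tz":0,"ax":0,"ay":0,"az":0},
  {"fingers":0.4,"tx":0,"ty":0,"tz":0,"ax":0,"ay":0,"az":0},
])

```text
time_s: 4.1
tcp_pos: [0.5022, 0.0032, 0.2056]
ee_rot: [[0.0, -0.682, 0.731], [0.0, 0.731, 0.682], [-1.0, -0.0, 0.0]]
wrist_force: [0.4, -0.3, -0.4]
gripper_width: 0.347
```

>>> play_rows([
  {"fingers":0.4,"tx":0,"ty":0.0175,"tz":0.003,"ax":0.01,"ay":0,"az":0},
  {"fingers":0.4,"tx":0,"ty":0.035,"tz":0.005,"ax":0.03,"ay":0,"az":0},
  {"fingers":0.4,"tx":0,"ty":0.052,"tz":0.007,"ax":0.05,"ay":0,"az":0},
  {"fingers":0.4,"tx":0,"ty":0.069,"tz":0.0105,"ax":0.07,"ay":0,"az":0},
  {"fingers":0.4,"tx":0,"ty":0.086,"tz":0.015,"ax":0.09,"ay":0,"az":0},
])

```text
time_s: 4.52
tcp_pos: [0.4661, 0.0583, 0.2055]
ee_rot: [[0.0, -0.448, 0.894], [-0.0, 0.894, 0.448], [-1.0, -0.0, 0.0]]
wrist_force: [0.7, 0.3, -0.6]
gripper_width: 0.3
```

>>> play_rows([
  {"fingers":0.4,"tx":0,"ty":0.0174,"tz":0.0005,"ax":0.02,"ay":0,"az":0},
  {"fingers":0.4,"tx":0,"ty":0.0347,"tz":0.0022,"ax":0.04,"ay":0,"az":0},
  {"fingers":0.4,"tx":0,"ty":0.0518,"tz":0.005,"ax":0.06,"ay":0,"az":0},
  {"fingers":0.4,"tx":0,"ty":0.0688,"tz":0.0087,"ax":0.08,"ay":0,"az":0},
  {"fingers":0.4,"tx":0,"ty":0.0855,"tz":0.0135,"ax":0.1,"ay":0,"az":0},
])

```text
time_s: 4.93
tcp_pos: [0.4464, 0.1203, 0.2057]
ee_rot: [[0.0, -0.15, 0.989], [-0.0, 0.989, 0.15], [-1.0, -0.0, 0.0]]
wrist_force: [0.4, -1.3, 0.6]
gripper_width: 0.304
```

```bash
python3 - <<'E'
from h import *
s=r.sense();print(s['wrist_force'],s['gripper_width'])
p=viewer.capture('scene');q=viewer.capture('side')
c=[]
for x in(p,q):
    k,l,st,ce=cv2.connectedComponentsWithStats(red(x));i=1+np.argmax(st[1:,4]) if k>1 else 0;c.append(ce[i]);print(st[i],ce[i])
print(tri(p,c[0],q,c[1]),s['tcp_pos'])
E
```

```text
[ 0.39399361 -1.3279948   0.59885726] 0.30366889832380906
[290 141   4  12  26] [291.61538462 146.19230769]
[     0      0    512    384 196608] [255.5 191.5]
(array([0.47622191, 0.11985483, 0.22949411]), np.float64(0.016258166395247454)) [0.44638559 0.12026819 0.2056833 ]
```

>>> play_rows([
  {"fingers":0.4,"tx":0,"ty":0.0174,"tz":0.0005,"ax":0.02,"ay":0,"az":0},
  {"fingers":0.4,"tx":0,"ty":0.0347,"tz":0.0022,"ax":0.04,"ay":0,"az":0},
  {"fingers":0.4,"tx":0,"ty":0.0518,"tz":0.005,"ax":0.06,"ay":0,"az":0},
  {"fingers":0.4,"tx":0,"ty":0.0688,"tz":0.0087,"ax":0.08,"ay":0,"az":0},
  {"fingers":0.4,"tx":0,"ty":0.0855,"tz":0.0135,"ax":0.1,"ay":0,"az":0},
])

```text
time_s: 5.45
tcp_pos: [0.4466, 0.1845, 0.2055]
ee_rot: [[-0.001, 0.162, 0.987], [-0.001, 0.987, -0.162], [-1.0, -0.001, -0.001]]
wrist_force: [1.0, -1.1, -0.5]
gripper_width: 0.298
```

>>> play_rows([
  {"fingers":0.4,"tx":0,"ty":0.0174,"tz":0.0005,"ax":0.02,"ay":0,"az":0},
  {"fingers":0.4,"tx":0,"ty":0.0347,"tz":0.0022,"ax":0.04,"ay":0,"az":0},
  {"fingers":0.4,"tx":0,"ty":0.0518,"tz":0.005,"ax":0.06,"ay":0,"az":0},
  {"fingers":0.4,"tx":0,"ty":0.0688,"tz":0.0087,"ax":0.08,"ay":0,"az":0},
  {"fingers":0.4,"tx":0,"ty":0.0855,"tz":0.0135,"ax":0.1,"ay":0,"az":0},
])

```text
time_s: 5.87
tcp_pos: [0.4669, 0.2461, 0.2054]
ee_rot: [[-0.001, 0.459, 0.888], [-0.001, 0.888, -0.459], [-1.0, -0.002, -0.0]]
wrist_force: [-0.2, -1.8, 0.2]
gripper_width: 0.301
```

>>> play_rows([
  {"fingers":0.4,"tx":0,"ty":0.0174,"tz":0.0005,"ax":0.02,"ay":0,"az":0},
  {"fingers":0.4,"tx":0,"ty":0.0347,"tz":0.0022,"ax":0.04,"ay":0,"az":0},
  {"fingers":0.3,"tx":0,"ty":0.0347,"tz":0.0022,"ax":0.04,"ay":0,"az":0},
  {"fingers":0,"tx":0,"ty":0.0347,"tz":0.0022,"ax":0.04,"ay":0,"az":0},
  {"fingers":-0.5,"tx":0,"ty":0.0347,"tz":0.0022,"ax":0.04,"ay":0,"az":0},
])

```text
time_s: 6.28
tcp_pos: [0.48, 0.268, 0.2053]
ee_rot: [[-0.001, 0.564, 0.826], [-0.001, 0.826, -0.564], [-1.0, -0.001, -0.0]]
wrist_force: [0.2, 0.1, -0.6]
gripper_width: 0.421
```

```bash
python3 - <<'E'
from h import *
s=r.sense();print(s['tcp_pos'],s['wrist_force'],s['gripper_width'],s['joints'])
p=viewer.capture('scene');q=viewer.capture('wrist')
for x in(p,q):
    k,l,st,ce=cv2.connectedComponentsWithStats(red(x))
    for i in range(1,k):
        if st[i,4]>15:print(st[i],ce[i],atz(x,ce[i],.205,s),atz(x,ce[i],.227,s))
E
```

```text
[0.48003871 0.26800587 0.20527139] [ 0.21310516  0.08563706 -0.5526281 ] 0.4208791216408049 [ 4.60665013e+01  1.64848175e+01 -1.32986929e+01 -1.16755016e-02
 -6.02761269e+01 -1.70385177e+02]
[342 143   5  13  34] [344.23529412 147.88235294] [0.47933606 0.27014085 0.205     ] [0.49608069 0.26242403 0.227     ]
[260 232  13  15 100] [267.33 240.98] [0.47730151 0.27574842 0.205     ] [0.46876288 0.28058261 0.227     ]
[239 278  38  18 515] [257.69514563 284.94757282] [0.49477788 0.2581097  0.205     ] [0.48356077 0.26564726 0.227     ]
```

>>> play_rows([
  {"fingers":-1,"tx":0,"ty":0,"tz":0,"ax":0,"ay":0,"az":0},
  {"fingers":-1,"tx":0,"ty":0,"tz":0,"ax":0,"ay":0,"az":0},
  {"fingers":-1,"tx":-0.04,"ty":0,"tz":0,"ax":0,"ay":0,"az":0},
  {"fingers":-1,"tx":-0.09,"ty":0,"tz":0,"ax":0,"ay":0,"az":0},
  {"fingers":-1,"tx":-0.13,"ty":0,"tz":0,"ax":0,"ay":0,"az":0},
])

```text
time_s: 6.8
tcp_pos: [0.4805, 0.2685, 0.3052]
ee_rot: [[0.001, 0.565, 0.825], [-0.0, 0.825, -0.565], [-1.0, 0.001, 0.001]]
wrist_force: [0.7, 0.3, 0.2]
gripper_width: 0.889
```

```bash
python3 - <<'E'
from h import *
s=r.sense();print(s['tcp_pos'],s['wrist_force'],s['gripper_width'])
P=np.array(s['tcp_pos']);E=np.array(s['ee_rot'])
rows(P,E,[((.47,.08,.30),75)])
rows(np.array([.47,.08,.30]),E_of(75),[((.50,-.11,.30),87)])
E
```

```text
[0.48047409 0.26852484 0.30521717] [0.69139352 0.32793767 0.20400381] 0.888574319721649
t [ 0.0069 -0.2154  0.1304] a [-1.076e-01  3.000e-04 -1.000e-04]
t [ 0.     -0.2343  0.1042] a [-0.0667  0.      0.    ]
```

>>> play_rows([
  {"fingers":-1,"tx":0.007,"ty":-0.2154,"tz":0.1304,"ax":-0.1075,"ay":0,"az":0},
  {"fingers":-1,"tx":0.007,"ty":-0.2154,"tz":0.1304,"ax":-0.1075,"ay":0,"az":0},
  {"fingers":-1,"tx":0.007,"ty":-0.2154,"tz":0.1304,"ax":-0.1075,"ay":0,"az":0},
  {"fingers":-1,"tx":0.007,"ty":-0.2154,"tz":0.1304,"ax":-0.1075,"ay":0,"az":0},
  {"fingers":-1,"tx":0.007,"ty":-0.2154,"tz":0.1304,"ax":-0.1075,"ay":0,"az":0},
])

```text
time_s: 7.22
tcp_pos: [0.4684, 0.077, 0.2982]
ee_rot: [[0.0, 0.261, 0.965], [-0.0, 0.965, -0.261], [-1.0, -0.0, 0.0]]
wrist_force: [-0.1, -0.1, -0.4]
gripper_width: 0.996
```

>>> play_rows([
  {"fingers":-1,"tx":0,"ty":-0.24,"tz":0.055,"ax":-0.067,"ay":0,"az":0},
  {"fingers":-1,"tx":0,"ty":-0.24,"tz":0.055,"ax":-0.067,"ay":0,"az":0},
  {"fingers":-1,"tx":0,"ty":-0.24,"tz":0.055,"ax":-0.067,"ay":0,"az":0},
  {"fingers":-1,"tx":0,"ty":-0.24,"tz":0.055,"ax":-0.067,"ay":0,"az":0},
  {"fingers":-1,"tx":0,"ty":-0.24,"tz":0.055,"ax":-0.067,"ay":0,"az":0},
])

```text
time_s: 7.63
tcp_pos: [0.4618, -0.1074, 0.2982]
ee_rot: [[0.0, 0.054, 0.999], [-0.0, 0.999, -0.054], [-1.0, -0.0, 0.0]]
wrist_force: [0.1, 1.6, 0.4]
gripper_width: 1.0
```

>>> play_rows([
  {"fingers":-1,"tx":0.04,"ty":-0.27,"tz":0,"ax":0,"ay":0,"az":0},
  {"fingers":-1,"tx":0.04,"ty":-0.27,"tz":0,"ax":0,"ay":0,"az":0},
  {"fingers":-1,"tx":0.04,"ty":-0.27,"tz":0,"ax":0,"ay":0,"az":0},
  {"fingers":-1,"tx":0.04,"ty":-0.27,"tz":0,"ax":0,"ay":0,"az":0},
  {"fingers":-1,"tx":0.04,"ty":-0.27,"tz":0,"ax":0,"ay":0,"az":0},
])

```text
time_s: 8.05
tcp_pos: [0.4515, -0.3087, 0.2677]
ee_rot: [[0.0, 0.052, 0.999], [-0.0, 0.999, -0.052], [-1.0, -0.0, 0.0]]
wrist_force: [0.8, 0.7, 0.5]
gripper_width: 0.997
```

```bash
python3 - <<'E'
from h import *
s=r.sense();P=np.array(s['tcp_pos']);E=np.array(s['ee_rot']);print(P,E[:,1])
rows(P,E,[((.46,-.355,.27),87)])
E
```

```text
[ 0.45147348 -0.30871969  0.26770873] [ 5.23140647e-02  9.98630671e-01 -1.43707956e-04]
t [-0.003  -0.061   0.0146] a [0.     0.0001 0.    ]
```

>>> play_rows([
  {"fingers":-1,"tx":0,"ty":-0.061,"tz":0.015,"ax":0,"ay":0,"az":0},
  {"fingers":-1,"tx":0,"ty":-0.061,"tz":0.015,"ax":0,"ay":0,"az":0},
  {"fingers":-1,"tx":0,"ty":-0.061,"tz":0.015,"ax":0,"ay":0,"az":0},
])

```text
time_s: 8.3
tcp_pos: [0.4607, -0.3549, 0.2667]
ee_rot: [[-0.001, 0.056, 0.998], [0.0, 0.998, -0.056], [-1.0, 0.0, -0.001]]
wrist_force: [-0.5, -0.2, 0.6]
gripper_width: 1.001
```

```bash
python3 - <<'E'
from h import *
s=r.sense();p=viewer.capture('wrist');P=np.array(s['tcp_pos']);print(P)
im=p['image'].copy()
for g in spotter.silhouettes('tube',p)[:3]:
    rg=g['region'].astype(np.uint8);cs,_=cv2.findContours(rg,0,1);cv2.drawContours(im,cs,-1,(0,255,0),1)
    ys,xs=np.nonzero(rg);
    if len(xs)<50: continue
    Q=np.array([atz(p,(x,y),.036,s)[:2] for x,y in zip(xs,ys)])
    (cx,cy),(w,h),a=cv2.minAreaRect(Q.astype(np.float32)*1000);ev=np.linalg.eigh(np.cov(Q.T))[1][:,1]
    print(np.round(g['uv']),round(g['score'],2),np.round([cx,cy,w,h,a],1),Q.mean(0),'ang',np.degrees(np.arctan2(ev[1],ev[0])),'rows',ys.min(),ys.max())
print(proj(p,[.56,-.356,.032],s))
cv2.imwrite('pics/w2.png',cv2.resize(im[:,:,::-1],None,fx=1.5,fy=1.5))
E
```

```text
[ 0.46069158 -0.354872    0.26671377]
[261.  93.] 0.7 [ 379.9 -346.9   40.7  169.    73. ] [ 0.37496462 -0.3454251 ] ang 163.0685630436823 rows 17 170
[260. 227.] 0.58 [ 561.5 -355.8   29.5  131.4   88.2] [ 0.5451014  -0.35524729] ang 178.1413664710313 rows 196 290
[259.8435495  242.55197846]
```

View pics/w2.png

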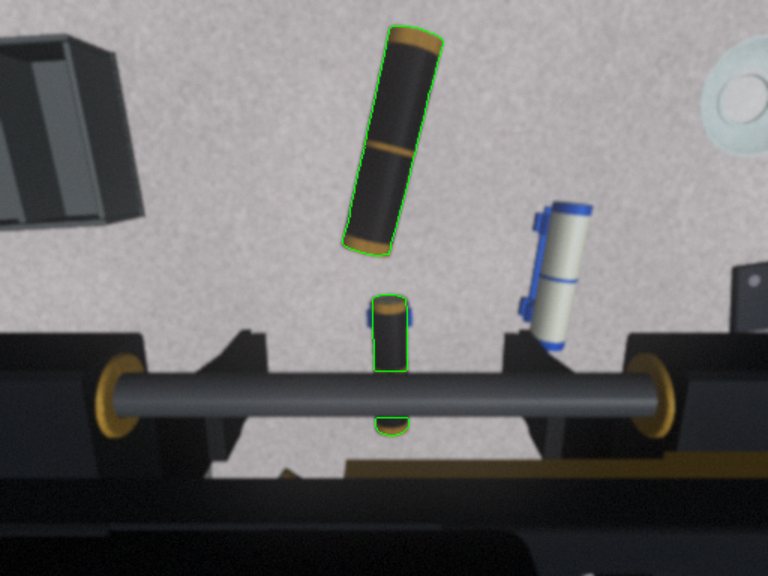

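```bash
python3 - <<'E'
from h import *
p=viewer.capture('wrist');s=r.sense();P=np.array(s['tcp_pos']);E=np.array(s['ee_rot'])
for uv,z in(((259.5,196),.017),((259.5,203),.047),((261.5,290),.047),((261.5,290),.032)):print(uv,z,atz(p,uv,z,s))
rows(P,E,[((.558,-.3557,.12),88.1),((.558,-.3557,.033),88.1)])
E
```

```text
(259.5, 196) 0.017 [ 0.50237212 -0.34997292  0.017     ]
(259.5, 203) 0.047 [ 0.50263275 -0.350302    0.047     ]
(261.5, 290) 0.047 [ 0.62162835 -0.35345081  0.047     ]
(261.5, 290) 0.032 [ 0.63116038 -0.35364675  0.032     ]
t [0.1972 0.0014 0.1295] a [-0.0058 -0.     -0.0001]
t [0.3132 0.0014 0.1295] a [-0.0058 -0.     -0.0001]
```

The wrist picture shows the target tube centred at px (261,243), with both ends visible at rows 203 and 290. That gives a 119 mm length centred at (0.562, -0.355), so I'll go down on it.

>>> play_rows([
  {"fingers":-1,"tx":0.2,"ty":0.002,"tz":0.135,"ax":-0.006,"ay":0,"az":0},
  {"fingers":-1,"tx":0.2,"ty":0.002,"tz":0.135,"ax":-0.006,"ay":0,"az":0},
  {"fingers":-1,"tx":0.2,"ty":0.002,"tz":0.135,"ax":-0.006,"ay":0,"az":0},
  {"fingers":-1,"tx":0.2,"ty":0.002,"tz":0.135,"ax":-0.006,"ay":0,"az":0},
  {"fingers":-1,"tx":0.2,"ty":0.002,"tz":0.135,"ax":-0.006,"ay":0,"az":0},
])

```text
time_s: 8.87
tcp_pos: [0.5626, -0.3532, 0.1124]
ee_rot: [[-0.006, 0.031, 1.0], [0.004, 1.0, -0.031], [-1.0, 0.003, -0.006]]
wrist_force: [-1.3, 0.2, -0.7]
gripper_width: 1.002
```

```bash
python3 - <<'E'
from h import *
s=r.sense();P=np.array(s['tcp_pos']);E=np.array(s['ee_rot']);print(P,s['wrist_force'])
rows(P,E,[((.562,-.3555,.033),88.1)])
E
```

```text
[ 0.56264272 -0.35319786  0.11244946] [-1.25755895  0.19781827 -0.73424065]
t [ 1.059e-01 -3.500e-03 -1.000e-04] a [ 0.0008 -0.002  -0.0011]
```

>>> play_rows([
  {"fingers":-1,"tx":0.04,"ty":-0.002,"tz":0,"ax":0,"ay":0,"az":0},
  {"fingers":-1,"tx":0.08,"ty":-0.002,"tz":0,"ax":0,"ay":0,"az":0},
  {"fingers":-1,"tx":0.107,"ty":-0.002,"tz":0,"ax":0,"ay":0,"az":0},
  {"fingers":-1,"tx":0.107,"ty":-0.002,"tz":0,"ax":0,"ay":0,"az":0},
  {"fingers":0.3,"tx":0.107,"ty":-0.002,"tz":0,"ax":0,"ay":0,"az":0},
])

```text
time_s: 9.28
tcp_pos: [0.5623, -0.3571, 0.0381]
ee_rot: [[-0.001, 0.031, 1.0], [-0.0, 1.0, -0.031], [-1.0, -0.0, -0.001]]
wrist_force: [0.8, -0.4, 0.4]
gripper_width: 0.977
```

>>> play_rows([
  {"fingers":0.3,"tx":0,"ty":0,"tz":0,"ax":0,"ay":0,"az":0},
  {"fingers":0.3,"tx":0,"ty":0,"tz":0,"ax":0,"ay":0,"az":0},
  {"fingers":0.3,"tx":0,"ty":0,"tz":0,"ax":0,"ay":0,"az":0},
  {"fingers":0.3,"tx":0,"ty":0,"tz":0,"ax":0,"ay":0,"az":0},
  {"fingers":0.3,"tx":0,"ty":0,"tz":0,"ax":0,"ay":0,"az":0},
])

```text
time_s: 9.7
tcp_pos: [0.5626, -0.3582, 0.0386]
ee_rot: [[0.002, 0.033, 0.999], [-0.001, 0.999, -0.033], [-1.0, -0.001, 0.002]]
wrist_force: [-0.7, 0.1, 0.2]
gripper_width: 0.63
```

>>> play_rows([
  {"fingers":0.3,"tx":0.0065,"ty":0.002,"tz":0,"ax":0,"ay":0,"az":0},
  {"fingers":0.5,"tx":0.0065,"ty":0.002,"tz":0,"ax":0,"ay":0,"az":0},
  {"fingers":0.7,"tx":0.0065,"ty":0.002,"tz":0,"ax":0,"ay":0,"az":0},
  {"fingers":1,"tx":0.0065,"ty":0.002,"tz":0,"ax":0,"ay":0,"az":0},
  {"fingers":1,"tx":0.0065,"ty":0.002,"tz":0,"ax":0,"ay":0,"az":0},
])

```text
time_s: 10.12
tcp_pos: [0.5621, -0.3559, 0.0323]
ee_rot: [[-0.001, 0.034, 0.999], [0.001, 0.999, -0.034], [-1.0, 0.001, -0.001]]
wrist_force: [-0.4, 2.9, -0.7]
gripper_width: 0.337
```

>>> play_rows([
  {"fingers":1,"tx":0,"ty":0,"tz":0,"ax":0,"ay":0,"az":0},
  {"fingers":1,"tx":0,"ty":0,"tz":0,"ax":0,"ay":0,"az":0},
  {"fingers":1,"tx":0,"ty":0,"tz":0,"ax":0,"ay":0,"az":0},
])

```text
time_s: 10.37
tcp_pos: [0.5621, -0.3559, 0.0323]
ee_rot: [[-0.001, 0.033, 0.999], [0.001, 0.999, -0.033], [-1.0, 0.001, -0.001]]
wrist_force: [0.0, 4.8, -1.3]
gripper_width: 0.338
```

>>> play_rows([
  {"fingers":1,"tx":-0.03,"ty":0,"tz":0,"ax":0,"ay":0,"az":0},
  {"fingers":1,"tx":-0.08,"ty":0,"tz":0,"ax":0,"ay":0,"az":0},
  {"fingers":1,"tx":-0.13,"ty":0,"tz":0,"ax":0,"ay":0,"az":0},
  {"fingers":1,"tx":-0.18,"ty":0,"tz":0,"ax":0,"ay":0,"az":0},
  {"fingers":1,"tx":-0.2,"ty":0,"tz":0,"ax":0,"ay":0,"az":0},
])

```text
time_s: 10.78
tcp_pos: [0.5644, -0.3587, 0.1893]
ee_rot: [[0.009, 0.033, 0.999], [-0.006, 0.999, -0.033], [-1.0, -0.006, 0.009]]
wrist_force: [0.3, -0.3, -0.5]
gripper_width: 0.337
```

```bash
python3 - <<'E'
from h import *
s=r.sense();P=np.array(s['tcp_pos']);E=np.array(s['ee_rot']);print(P,s['wrist_force'],s['gripper_width'])
p=viewer.capture('scene');q=viewer.capture('side')
o=[]
for n,x in(('scene',p),('side',q)):
    for g in spotter.silhouettes('cradle',x)[:2]:
        ys,xs=np.nonzero(g['region']);print(n,np.round(g['uv']),g['score'],len(xs),xs.min(),xs.max(),ys.min(),ys.max())
    o.append(x)
a=p['image'][180:260,225:335,::-1];b=q['image'][180:250,190:290,::-1]
a=cv2.resize(a,(770,560),interpolation=3)
b=cv2.resize(b,(800,560),interpolation=3)
cv2.imwrite('pics/c2.png',cv2.resize(np.hstack([a,b]),None,fx=.509,fy=.8))
E
```

```text
[ 0.56444613 -0.35871911  0.18929551] [ 0.28998773 -0.32416207 -0.50037946] 0.3373841012825657
scene [267. 216.] 0.8 305 250 280 201 219
scene [331. 169.] 0.33 1068 311 352 141 215
side [248. 204.] 0.51 228 239 261 193 219
```

```bash
python3 - <<'E'
from h import *
s=r.sense();P=np.array(s['tcp_pos']);E=np.array(s['ee_rot']);print(P)
W=[((.567,-.265,.26),121),((.567,-.17,.28),154),((.567,-.08,.28),186)]
for w in W: rows(P,E,[w]);P=np.array(w[0]);E=E_of(w[1])
E
```

```text
[ 0.56159566 -0.35651523  0.18172979]
t [-0.1043  0.1223  0.0029] a [-0.1831 -0.0002 -0.0004]
t [-0.0267  0.1086  0.0652] a [-0.1833  0.      0.    ]
t [0.     0.0526 0.1079] a [-0.1778  0.      0.    ]
```

>>> play_rows([
  {"fingers":1,"tx":-0.104,"ty":0.122,"tz":0.003,"ax":-0.183,"ay":0,"az":0},
  {"fingers":1,"tx":-0.104,"ty":0.122,"tz":0.003,"ax":-0.183,"ay":0,"az":0},
  {"fingers":1,"tx":-0.104,"ty":0.122,"tz":0.003,"ax":-0.183,"ay":0,"az":0},
  {"fingers":1,"tx":-0.104,"ty":0.122,"tz":0.003,"ax":-0.183,"ay":0,"az":0},
  {"fingers":1,"tx":-0.104,"ty":0.122,"tz":0.003,"ax":-0.183,"ay":0,"az":0},
])

```text
time_s: 11.4
tcp_pos: [0.5679, -0.2636, 0.2602]
ee_rot: [[-0.0, -0.522, 0.853], [0.0, 0.853, 0.522], [-1.0, 0.0, -0.0]]
wrist_force: [0.0, -0.8, -2.6]
gripper_width: 0.335
```

>>> play_rows([
  {"fingers":1,"tx":-0.027,"ty":0.109,"tz":0.065,"ax":-0.183,"ay":0,"az":0},
  {"fingers":1,"tx":-0.027,"ty":0.109,"tz":0.065,"ax":-0.183,"ay":0,"az":0},
  {"fingers":1,"tx":-0.027,"ty":0.109,"tz":0.065,"ax":-0.183,"ay":0,"az":0},
  {"fingers":1,"tx":-0.027,"ty":0.109,"tz":0.065,"ax":-0.183,"ay":0,"az":0},
  {"fingers":1,"tx":-0.027,"ty":0.109,"tz":0.065,"ax":-0.183,"ay":0,"az":0},
])

```text
time_s: 11.82
tcp_pos: [0.5666, -0.1686, 0.2784]
ee_rot: [[-0.004, -0.902, 0.432], [0.001, 0.432, 0.902], [-1.0, 0.004, -0.001]]
wrist_force: [-0.0, -0.7, -3.1]
gripper_width: 0.335
```

>>> play_rows([
  {"fingers":1,"tx":0,"ty":0.053,"tz":0.108,"ax":-0.178,"ay":0,"az":0},
  {"fingers":1,"tx":0,"ty":0.053,"tz":0.108,"ax":-0.178,"ay":0,"az":0},
  {"fingers":1,"tx":0,"ty":0.053,"tz":0.108,"ax":-0.178,"ay":0,"az":0},
  {"fingers":1,"tx":0,"ty":0.053,"tz":0.108,"ax":-0.178,"ay":0,"az":0},
  {"fingers":1,"tx":0,"ty":0.053,"tz":0.108,"ax":-0.178,"ay":0,"az":0},
])

```text
time_s: 12.23
tcp_pos: [0.5662, -0.0787, 0.2779]
ee_rot: [[-0.005, -0.994, -0.112], [-0.0, -0.112, 0.994], [-1.0, 0.005, 0.0]]
wrist_force: [0.3, -0.5, -2.6]
gripper_width: 0.334
```

```bash
python3 - <<'E'
from h import *
s=r.sense();p=viewer.capture('wrist');print(s['tcp_pos'],np.round(s['ee_rot'],3),s['wrist_force'],s['joints'])
for g in spotter.silhouettes('cradle',p)[:2]:
    ys,xs=np.nonzero(g['region']);print(np.round(g['uv']),g['score'],xs.min(),xs.max(),ys.min(),ys.max())
save(p,'w3.png',s=1.5)
E
```

```text
[ 0.56622232 -0.07869539  0.27788677] [[-0.005 -0.994 -0.112]
 [-0.    -0.112  0.994]
 [-1.     0.005  0.   ]] [ 0.30169328 -0.46624282 -2.6464253 ] [ 8.30610732e+00  1.56420302e+01 -3.62196888e+00 -2.79557551e-02
 -7.10458467e+01 -1.88912297e+00]
```

View pics/w3.png

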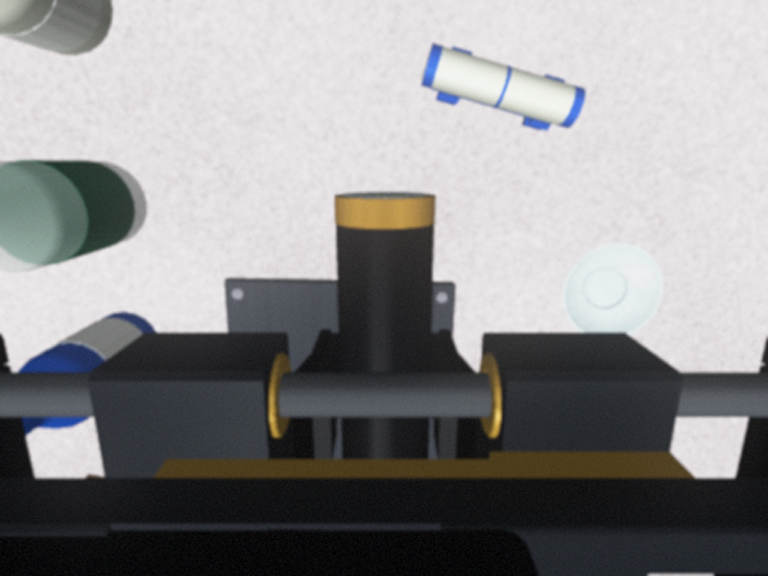

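The wrist picture shows the tube gripped straight, with its near end band at px (257,140), but the tube hides the cradle. I'll sidestep to bring the cradle into view.

>>> play_rows([
  {"fingers":1,"tx":0,"ty":0.127,"tz":-0.06,"ax":0,"ay":0,"az":0},
  {"fingers":1,"tx":0,"ty":0.127,"tz":-0.06,"ax":0,"ay":0,"az":0},
  {"fingers":1,"tx":0,"ty":0.127,"tz":-0.06,"ax":0,"ay":0,"az":0},
  {"fingers":1,"tx":0,"ty":0.127,"tz":-0.06,"ax":0,"ay":0,"az":0},
  {"fingers":1,"tx":0,"ty":0.127,"tz":-0.06,"ax":0,"ay":0,"az":0},
])

```text
time_s: 12.75
tcp_pos: [0.4758, -0.1354, 0.2801]
ee_rot: [[-0.002, -0.995, -0.101], [0.0, -0.101, 0.995], [-1.0, 0.001, 0.0]]
wrist_force: [0.7, 0.5, -2.1]
gripper_width: 0.337
```

```bash
python3 - <<'E'
from h import *
s=r.sense();p=viewer.capture('wrist');print(s['tcp_pos'],np.round(s['ee_rot'],3))
for g in spotter.silhouettes('cradle',p)[:2]:
    ys,xs=np.nonzero(g['region']);print(np.round(g['uv']),g['score'],xs.min(),xs.max(),ys.min(),ys.max())
np.save('w4.npy',p['image'])
u=proj(p,[.567,.03,.06],s).round().astype(int);print(u)
x0=max(0,u[0]-75);y0=max(0,u[1]-75);print(x0,y0);save(p,'w4.png',(x0,y0,x0+150,y0+130),s=4.6)
E
```

```text
[ 0.47577809 -0.13540004  0.28005946] [[-0.002 -0.995 -0.101]
 [ 0.    -0.101  0.995]
 [-1.     0.001  0.   ]]
[173 287]
98 212
```

View pics/w4.png

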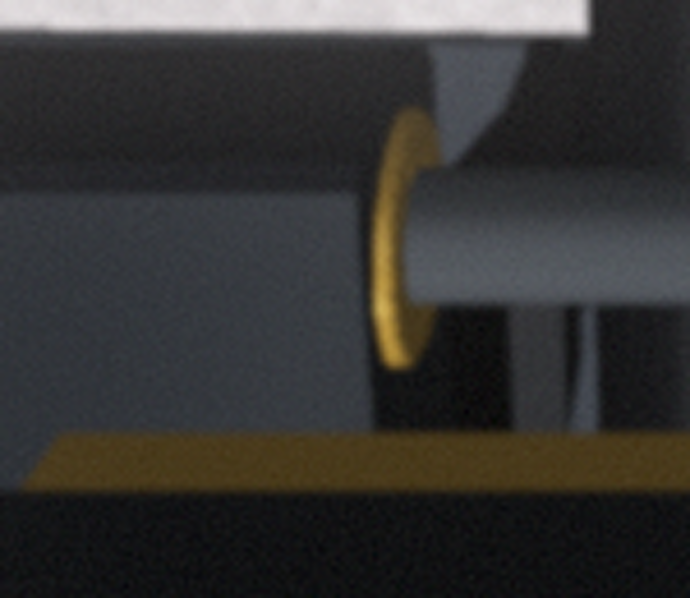

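The crop shows only gripper parts, so I moved the wrong way. The cradle comes into view when the tool goes further towards +y.

>>> play_rows([
  {"fingers":1,"tx":0,"ty":-0.026,"tz":0.252,"ax":0,"ay":0,"az":0},
  {"fingers":1,"tx":0,"ty":-0.026,"tz":0.252,"ax":0,"ay":0,"az":0},
  {"fingers":1,"tx":0,"ty":-0.026,"tz":0.252,"ax":0,"ay":0,"az":0},
  {"fingers":1,"tx":0,"ty":-0.026,"tz":0.252,"ax":0,"ay":0,"az":0},
  {"fingers":1,"tx":0,"ty":-0.026,"tz":0.252,"ax":0,"ay":0,"az":0},
])

```text
time_s: 13.27
tcp_pos: [0.4772, 0.0594, 0.2803]
ee_rot: [[-0.0, -0.994, -0.107], [0.0, -0.107, 0.994], [-1.0, 0.0, 0.0]]
wrist_force: [0.5, 0.2, -2.3]
gripper_width: 0.335
```

```bash
python3 - <<'E'
from h import *
s=r.sense();p=viewer.capture('wrist');print(s['tcp_pos'],np.round(s['ee_rot'],3))
for g in spotter.silhouettes('cradle',p)[:2]:
    ys,xs=np.nonzero(g['region']);print(np.round(g['uv']),g['score'],xs.min(),xs.max(),ys.min(),ys.max())
np.savez('w5.npz',im=p['image'],P=s['tcp_pos'],E=s['ee_rot'])
u=proj(p,[.567,.03,.06],s).round().astype(int);print(u)
x0=max(0,u[0]-75);y0=max(0,u[1]-65);print(x0,y0);save(p,'w5.png',(x0,y0,x0+150,y0+130),s=4.6)
E
```

```text
[0.47724176 0.05944166 0.28033243] [[-0.    -0.994 -0.107]
 [ 0.    -0.107  0.994]
 [-1.     0.     0.   ]]
[187. 122.] 0.87 161 204 83 168
[ 52. 286.] 0.44 19 65 278 296
[180 136]
105 71
```

View pics/w5.png

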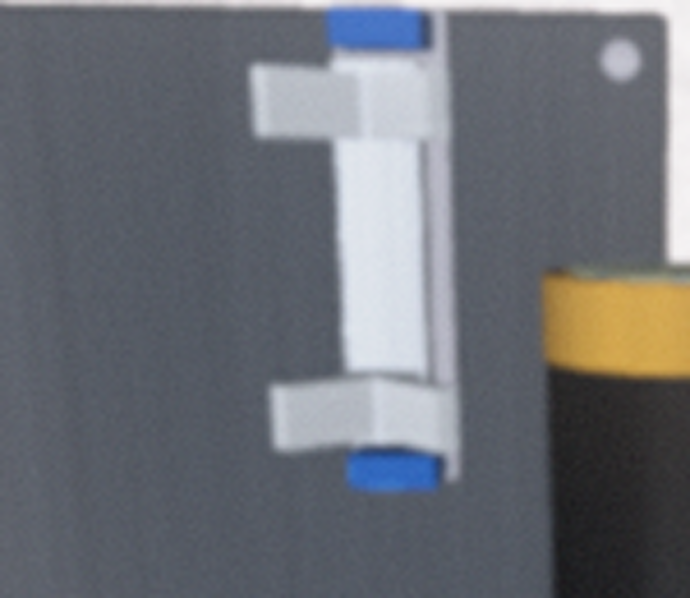

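Clear view of the V: the upper yoke valley is near crop px (358,100) and the lower one near (376,412). I'll fit the model to the yoke corners, and measure the held tube too.

```bash
python3 - <<'E'
from h import *
from scipy.optimize import least_squares
p=viewer.capture('wrist');s=r.sense()
obs=[((252,65),(.023,-.046,.065)),((258,138),(.023,-.030,.065)),((357,68),(0,-.046,.0458)),((361,138),(0,-.030,.0458)),
((271,388),(.023,.030,.065)),((277,450),(.023,.046,.065)),((376,378),(0,.030,.0458)),((375,445),(0,.046,.0458))]
uv=np.array([(a/4.6+105,b/4.6+71) for (a,b),_ in obs]);L=np.array([l for _,l in obs])
def f(v,w=False):
    c,sn=np.cos(v[2]),np.sin(v[2])
    X=np.c_[v[0]+c*L[:,0]-sn*L[:,1],v[1]+sn*L[:,0]+c*L[:,1],L[:,2]]
    return (np.array([proj(p,x,s) for x in X])-uv).ravel()
o=least_squares(f,[.567,.03,.05]);print(o.x,np.degrees(o.x[2]));print(f(o.x).reshape(-1,2).round(1).T)
H=np.array([.6525,.1515]);print('dist hinge',np.linalg.norm(o.x[:2]-H))
g=spotter.silhouettes('tube',p)
for q in g[:2]:
    ys,xs=np.nonzero(q['region']);print('tube',np.round(q['uv']),q['score'],xs.min(),xs.max(),ys.min(),ys.max())
    for y in range(ys.min(),min(ys.max(),225),12): print(y,xs[ys==y].min(),xs[ys==y].max(),end='; ')
# expected near end of tube if grasped at centre, top edge
P=np.array(s['tcp_pos']);E=np.array(s['ee_rot'])
for dz in(0,.015): print('pred end',proj(p,P+E@[-dz,0,-.06],s))
print(P,E[:,1])
E
```

```text
[0.56397993 0.02012755 0.09927995] 5.688322080681034
[[-1.  -1.3  1.3  1.1 -0.5 -0.9  0.3  1.2]
 [ 0.3 -0.2  0.9  0.3 -0.   0.2 -0.1 -1.5]]
dist hinge 0.1584125059087942
tube [259. 198.] 0.84 222 290 126 306
126 257 270; 138 223 290; 150 223 289; 162 225 288; 174 225 288; 186 224 287; 198 225 288; 210 226 286; 222 226 286; pred end [255.03708283 131.5559403 ]
pred end [254.89631206 134.38316316]
[0.4772344  0.05791297 0.28017045] [-0.99412115 -0.10826671  0.00120478]
```

```bash
python3 - <<'E'
from h import *
s=r.sense();P=np.array(s['tcp_pos']);E=np.array(s['ee_rot'])
rows(P,E,[((.564,.020,.28),185.7),((.564,.020,.115),185.7)])
E
```

```text
t [ 1.00e-04 -1.10e-01 -6.11e-02] a [ 0.0023 -0.0002 -0.0004]
t [ 0.2201 -0.1103 -0.061 ] a [ 0.0023 -0.0002 -0.0004]
```

>>> play_rows([
  {"fingers":1,"tx":0,"ty":-0.11,"tz":-0.061,"ax":0.002,"ay":0,"az":0},
  {"fingers":1,"tx":0,"ty":-0.11,"tz":-0.061,"ax":0.002,"ay":0,"az":0},
  {"fingers":1,"tx":0,"ty":-0.11,"tz":-0.061,"ax":0.002,"ay":0,"az":0},
  {"fingers":1,"tx":0.05,"ty":-0.11,"tz":-0.061,"ax":0.002,"ay":0,"az":0},
  {"fingers":1,"tx":0.1,"ty":-0.11,"tz":-0.061,"ax":0.002,"ay":0,"az":0},
])

```text
time_s: 13.88
tcp_pos: [0.566, 0.0175, 0.2062]
ee_rot: [[0.005, -0.995, -0.095], [0.001, -0.095, 0.995], [-1.0, -0.005, 0.001]]
wrist_force: [0.8, 0.6, -3.6]
gripper_width: 0.337
```

>>> play_rows([
  {"fingers":1,"tx":0.03,"ty":0,"tz":0,"ax":0,"ay":0,"az":0},
  {"fingers":1,"tx":0.06,"ty":0,"tz":0,"ax":0,"ay":0,"az":0},
  {"fingers":1,"tx":0.09,"ty":0,"tz":0,"ax":0,"ay":0,"az":0},
  {"fingers":1,"tx":0.12,"ty":0,"tz":0,"ax":0,"ay":0,"az":0},
  {"fingers":1,"tx":0.12,"ty":0,"tz":0,"ax":0,"ay":0,"az":0},
])

```text
time_s: 14.3
tcp_pos: [0.5602, 0.0169, 0.1108]
ee_rot: [[-0.011, -0.995, -0.095], [-0.002, -0.095, 0.995], [-1.0, 0.011, -0.001]]
wrist_force: [-1.1, 0.5, -2.5]
gripper_width: 0.335
```

>>> play_rows([
  {"fingers":1,"tx":0,"ty":0,"tz":0,"ax":0,"ay":0,"az":0},
  {"fingers":1,"tx":0,"ty":0,"tz":0,"ax":0,"ay":0,"az":0},
])

```text
time_s: 14.47
tcp_pos: [0.5647, 0.0183, 0.117]
ee_rot: [[0.002, -0.995, -0.098], [-0.0, -0.098, 0.995], [-1.0, -0.002, -0.0]]
wrist_force: [-0.2, 0.1, -2.2]
gripper_width: 0.336
```

```bash
python3 - <<'E'
from h import *
s=r.sense();P=np.array(s['tcp_pos']);E=np.array(s['ee_rot']);print(P,E.round(4),s['wrist_force'])
rows(P,E,[((.564,.020,.075),185.7)])
p=viewer.capture('scene');q=viewer.capture('side')
for n,x in(('sc',p),('si',q)):
    u=proj(x,[.564,.02,.09],s).round().astype(int);print(u)
a=p['image'][175:245,220:310,::-1]
u=proj(q,[.564,.02,.09],s).astype(int);b=q['image'][u[1]-35:u[1]+35,u[0]-45:u[0]+45,::-1]
cv2.imwrite('pics/c3.png',cv2.resize(np.hstack([a,b]),(792,308),interpolation=3))
E
```

```text
[0.56470347 0.01825683 0.11703917] [[ 2.000e-03 -9.952e-01 -9.800e-02]
 [-1.000e-04 -9.800e-02  9.952e-01]
 [-1.000e+00 -2.000e-03 -3.000e-04]] [-0.21542716  0.08004406 -2.21793337]
t [0.056  0.0008 0.0024] a [-0.0004 -0.0001  0.0006]
[264 204]
[252 196]
```

View pics/c3.png

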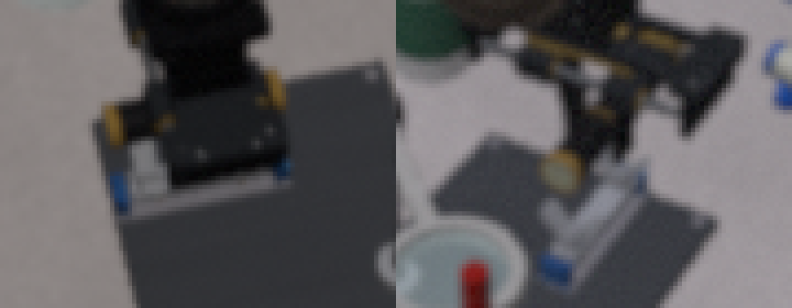

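The crops show the tube above and in line with the cradle, brass end at scene-crop (115,122) over the blue end at (118,190). I'll go down slowly.

>>> play_rows([
  {"fingers":1,"tx":0.015,"ty":0.001,"tz":0.002,"ax":0,"ay":0,"az":0},
  {"fingers":1,"tx":0.03,"ty":0.001,"tz":0.002,"ax":0,"ay":0,"az":0},
  {"fingers":1,"tx":0.045,"ty":0.001,"tz":0.002,"ax":0,"ay":0,"az":0},
  {"fingers":1,"tx":0.053,"ty":0.001,"tz":0.002,"ax":0,"ay":0,"az":0},
  {"fingers":1,"tx":0.053,"ty":0.001,"tz":0.002,"ax":0,"ay":0,"az":0},
])

```text
time_s: 14.98
tcp_pos: [0.5624, 0.02, 0.076]
ee_rot: [[-0.001, -0.995, -0.098], [-0.0, -0.098, 0.995], [-1.0, 0.001, -0.0]]
wrist_force: [-0.9, 0.2, -1.5]
gripper_width: 0.336
```

>>> play_rows([
  {"fingers":1,"tx":0.002,"ty":0,"tz":0,"ax":0,"ay":0,"az":0},
  {"fingers":1,"tx":0.004,"ty":0,"tz":0,"ax":0,"ay":0,"az":0},
  {"fingers":1,"tx":0.006,"ty":0,"tz":0,"ax":0,"ay":0,"az":0},
  {"fingers":1,"tx":0.008,"ty":0,"tz":0,"ax":0,"ay":0,"az":0},
  {"fingers":1,"tx":0.008,"ty":0,"tz":0,"ax":0,"ay":0,"az":0},
])

```text
time_s: 15.4
tcp_pos: [0.5627, 0.0201, 0.0702]
ee_rot: [[0.0, -0.995, -0.098], [0.0, -0.098, 0.995], [-1.0, -0.0, 0.0]]
wrist_force: [-0.8, 0.7, -2.0]
gripper_width: 0.334
```

>>> play_rows([
  {"fingers":1,"tx":0.001,"ty":0,"tz":0,"ax":0,"ay":0,"az":0},
  {"fingers":1,"tx":0.002,"ty":0,"tz":0,"ax":0,"ay":0,"az":0},
  {"fingers":1,"tx":0.003,"ty":0,"tz":0,"ax":0,"ay":0,"az":0},
  {"fingers":1,"tx":0.004,"ty":0,"tz":0,"ax":0,"ay":0,"az":0},
  {"fingers":1,"tx":0.004,"ty":0,"tz":0,"ax":0,"ay":0,"az":0},
])

```text
time_s: 15.82
tcp_pos: [0.5634, 0.0202, 0.0677]
ee_rot: [[0.002, -0.995, -0.099], [0.0, -0.099, 0.995], [-1.0, -0.002, 0.0]]
wrist_force: [1.3, 0.5, 0.1]
gripper_width: 0.336
```

>>> play_rows([
  {"fingers":1,"tx":0.001,"ty":0,"tz":0,"ax":0,"ay":0,"az":0},
  {"fingers":1,"tx":0.002,"ty":0,"tz":0,"ax":0,"ay":0,"az":0},
  {"fingers":1,"tx":0.003,"ty":0,"tz":0,"ax":0,"ay":0,"az":0},
  {"fingers":1,"tx":0.004,"ty":0,"tz":0,"ax":0,"ay":0,"az":0},
  {"fingers":1,"tx":0.004,"ty":0,"tz":0,"ax":0,"ay":0,"az":0},
])

```text
time_s: 16.23
tcp_pos: [0.5647, 0.0204, 0.0663]
ee_rot: [[0.005, -0.995, -0.099], [0.0, -0.099, 0.995], [-1.0, -0.005, -0.0]]
wrist_force: [0.8, 0.8, 9.4]
gripper_width: 0.339
```

Contact came near z 0.068, and the V now carries about 11.6 N. I'll press on to about 18.5 N, which is a wrist reading of about 16.5 N.

>>> play_rows([
  {"fingers":1,"tx":0.001,"ty":0,"tz":0,"ax":0,"ay":0,"az":0},
  {"fingers":1,"tx":0.002,"ty":0,"tz":0,"ax":0,"ay":0,"az":0},
  {"fingers":1,"tx":0.003,"ty":0,"tz":0,"ax":0,"ay":0,"az":0},
  {"fingers":1,"tx":0.004,"ty":0,"tz":0,"ax":0,"ay":0,"az":0},
  {"fingers":1,"tx":0.004,"ty":0,"tz":0,"ax":0,"ay":0,"az":0},
])

```text
time_s: 16.65
tcp_pos: [0.5653, 0.0205, 0.0641]
ee_rot: [[0.006, -0.995, -0.1], [0.001, -0.1, 0.995], [-1.0, -0.006, -0.0]]
wrist_force: [-1.1, -0.0, 11.8]
gripper_width: 0.337
```

>>> play_rows([
  {"fingers":1,"tx":0.001,"ty":0,"tz":0,"ax":0,"ay":0,"az":0},
  {"fingers":1,"tx":0.002,"ty":0,"tz":0,"ax":0,"ay":0,"az":0},
  {"fingers":1,"tx":0.003,"ty":0,"tz":0,"ax":0,"ay":0,"az":0},
  {"fingers":1,"tx":0.004,"ty":0,"tz":0,"ax":0,"ay":0,"az":0},
  {"fingers":1,"tx":0.004,"ty":0,"tz":0,"ax":0,"ay":0,"az":0},
])

```text
time_s: 17.07
tcp_pos: [0.566, 0.0205, 0.0619]
ee_rot: [[0.008, -0.995, -0.1], [0.001, -0.1, 0.995], [-1.0, -0.008, -0.0]]
wrist_force: [-0.4, -0.9, 15.5]
gripper_width: 0.334
```

>>> play_rows([
  {"fingers":1,"tx":0,"ty":0,"tz":0,"ax":0,"ay":0,"az":0},
  {"fingers":1,"tx":0,"ty":0,"tz":0,"ax":0,"ay":0,"az":0},
  {"fingers":1,"tx":0,"ty":0,"tz":0,"ax":0,"ay":0,"az":0},
])

```text
time_s: 17.32
tcp_pos: [0.5661, 0.0205, 0.0621]
ee_rot: [[0.008, -0.995, -0.1], [0.001, -0.1, 0.995], [-1.0, -0.008, -0.0]]
wrist_force: [-0.6, -0.5, 15.9]
gripper_width: 0.338
```

>>> play_rows([
  {"fingers":1,"tx":0.001,"ty":0,"tz":0,"ax":0,"ay":0,"az":0},
  {"fingers":1,"tx":0.001,"ty":0,"tz":0,"ax":0,"ay":0,"az":0},
  {"fingers":1,"tx":0.001,"ty":0,"tz":0,"ax":0,"ay":0,"az":0},
  {"fingers":1,"tx":0.001,"ty":0,"tz":0,"ax":0,"ay":0,"az":0},
  {"fingers":1,"tx":0.001,"ty":0,"tz":0,"ax":0,"ay":0,"az":0},
])

```text
time_s: 17.73
tcp_pos: [0.5662, 0.0206, 0.0616]
ee_rot: [[0.009, -0.995, -0.1], [0.001, -0.1, 0.995], [-1.0, -0.009, -0.0]]
wrist_force: [-0.1, 0.2, 15.7]
gripper_width: 0.338
```

```bash
python3 - <<'E'
from h import *
p=viewer.capture('scene');q=viewer.capture('side');w=viewer.capture('wrist');s=r.sense();F=[]
print(s['time_s'],s['tcp_pos'],s['wrist_force'],s['moment'])
g=np.array([np.sin(-.0993),np.cos(.0993),0]);C=np.array([.565,.0205,.062])
for n,x in(('sc',p),('si',q),('w',w)):print(n,[proj(x,C+k*.06*g,s).round(1).tolist() for k in(-1,1)])
for x in (p,q):
    for k in('tube_white','handset'):
        print(k,[(np.round(t['uv'],1).tolist(),round(t['score'],2)) for t in spotter.find_in(k,x)[:1]])
k,l,st,ce=cv2.connectedComponentsWithStats(red(p));print(ce[1:].round(1),st[1:,4])
a=p['image'][180:240,225:325,::-1];b=q['image'][180:240,205:305,::-1];c=w['image'][60:230,150:360,::-1]
cv2.imwrite('pics/c4.png',np.hstack([np.vstack([cv2.resize(a,(480,288),interpolation=3),cv2.resize(b,(480,288),interpolation=3)]),cv2.resize(c,(310,576))]))
E
```

```text
17.8833 [0.56621841 0.02054969 0.06154035] [-0.79132122 -0.22751729 16.35347329] [-0.00808752  0.26351256 -0.12867356]
sc [[245.3, 212.8], [283.3, 204.5]]
si [[259.8, 192.1], [242.1, 213.9]]
w [[257.9, 131.8], [257.3, 354.9]]
tube_white [([190.0, 203.6], 0.71)]
handset [([370.9, 178.1], 0.88)]
tube_white [([302.0, 180.3], 0.84)]
handset [([202.8, 317.3], 0.61)]
[[344.2 147.9]] [31]
```

View pics/c4.png

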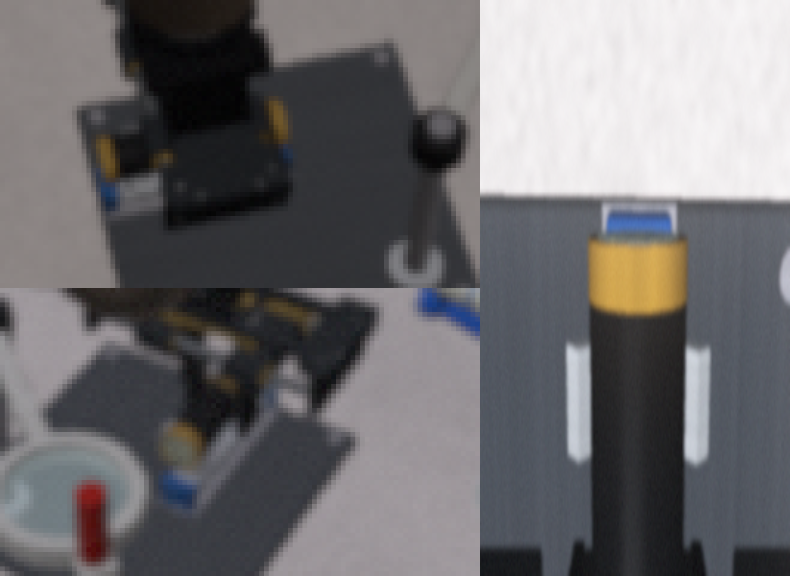

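The wrist crop shows the tube lying symmetrically between the two yoke wings, parallel to them. I'll do one last numeric check along the groove.

```bash
python3 - <<'E'
from h import *
w=viewer.capture('wrist');s=r.sense();g=np.array([-.099,.995,0]);C=np.array(s['tcp_pos'])
for n,uv,z in(('tube end top',(257,130.),.0765),('yoke outer',(241,161.8),.059),('yoke inner',(241,195.7),.059)):
    print(n,((atz(w,uv,z,s)-C)@g).round(4))
print(s['wrist_force'],np.abs(s['joint_velocities']).max())
E
```

```text
tube end top -0.0617
yoke outer -0.0458
yoke inner -0.0293
[-0.24803113 -0.22351415 16.52413651] 0.12057439284836687
```

```bash
python3 -c "
from h import *
print(job.finish_job())"
```

```text
the job is handed in; nothing more can be done
None
```

I swung the magnifier arm clear, laid the black tube in the V-cradle and pressed it down. I handed the job in at about 18 s, still holding it pressed. The hand-in gave no verdict, so these are my own last checks:

- **Magnifier arm:** from the images it stands at about 1.5 rad, well past the required 1.2.
- **Tube in the cradle:** it is within about 2 mm of centre along the groove. In the wrist picture it sits evenly between the yoke wings and parallel to them. I did not measure how far off-centre it is across the groove.
- **Press:** the wrist reads 16.4 N upward. Adding the tube's 2 N weight, about 18.5 N rests on the V, which is about 6 mm of sink. The tool dropped about 6 mm after contact, which agrees.
- **Both faces:** I judged the load on each side of the V from the small sideways force (under 1 N). I could not measure each side separately.
- **Other things on the bench:** the white tube and handset are where they were in the pictures. I did not recheck the dish, bottles or box individually, and no unexpected contact force showed up along the way.

One camera move went the wrong way when I looked for the cradle and was corrected. The side camera's first estimate of the cradle position was about 20 mm off from the others, so I used the closer wrist-camera fit.

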